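# Knock a jammed rock plug out of a coring bit

## Robot

A 6-joint arm with a two-finger parallel gripper is mounted at the origin on the work surface. World frame = base frame: x ahead of the robot, y to its left, z up, the work surface at z = 0. Lengths are in m, angles in degrees, forces in N, time in s.
With the tool pointing down it reaches from about 0.4 to 0.825 m from the base axis. Payload 7 kg.
Tool frame: the origin (TCP) lies on the centre line of the jaws, within the pads' length; the fingertips stand 19 mm ahead of it and the grasp point (between the pads) is the TCP; z points along the fingers, y is the line along which they close (so a half turn about z gives the same grasp; the last joint's range is limited). The gripper opens to 88 mm and grips with 3 to 60 N. Pads are 19 mm wide; open, the fingers measure 130 mm over their backs; the gripper's body (78 mm by 193 mm) begins 47 mm behind the grasp point.
Start: joints at [79.647, 20.546, 0.682, 0, -70.136, -16.507], TCP at [0.305, 0.602, 0.212] pointing down, gripper open.
Joint ranges: [-176.03, 176.03], [-82.01, 121.73], [-58.28, 71.71], [-173.87, 95.51], [-174.79, -0.11], [-173.66, 173.66]. Speed limits (degrees/s): [136.94, 136.94, 172.46, 180, 180, 180].

## Interface

Orientations are given as [roll, pitch, yaw] about the fixed x, y, z axes, in that order (R = Rz(yaw) Ry(pitch) Rx(roll)).
In Python, from plant import ctrl gives the robot as it stands.
- The arm moves only by the tool move_arm, never from a script. Its argument "motion" is a list of rows, each a list of 3 entries, a list of its own where there are three numbers: the shift along the tool's x, y, z in mm, then the turn, a rotation vector about the tool's x, y, z in degrees, then the closure, from 0 (fully open) to 1 (shut). A call has 1 to 10 rows; each row is the pose to reach, as a shift and turn from the pose commanded when the call began, along the tool's axes at that moment; what a row does not reach only later rows make up. A row lasts 1/12 s, in which the tool goes at most 41.7 mm and 7.16 degrees, less where a joint would pass 70% of its speed; a pose out of reach is approached as far as the arm can. A call with a gripper value outside its range is refused whole. The fingers move at their own pace and stop on an object; the grip force is fixed at half the most. Time passes only in rows, so rows that repeat a pose let the fingers close. It gives the time, the measured TCP pose, the force, the opening and the grip force at its end, in the units of the state.
- ctrl.get_obs(): the state, without advancing time (a new reading comes with each control period).
- ctrl.snapshot(name): name is "scene" or "top" or "wrist"; returns a dict with "color" (480x640x3 uint8, blue, green, red), "camera_matrix" (3x3 intrinsics, pixels), "cam_to_world" (4x4, takes a point from camera to world coordinates). Camera axes: x right, y up, looking along -z (the intrinsics and any distortion apply to the point x, -y, -z); pixel columns grow to the right and rows downward; lengths in m; the calibration is good to about 2 mm. A picture is of the moment at which its call begins. There is no depth.
- ctrl.close_job(): hands the job in; it is judged then, once.
The state is a dict: "clock": time; "joint_pos": joint angles; "qvel": joint speeds; "tau": joint torques, N m; "tool_pos": TCP position; "orientation": TCP orientation; "force": force on the tool from outside, world axes, zero at the start; "moment": the same for the moment, N m; "opening": finger opening in m; "gripper_force": force on a finger pad.
Only numpy, scipy, OpenCV 4.12 (cv2) and the standard library are available. Lean on these libraries where they do the work, as an engineer would, in place of code of your own. Each camera call takes 0.05 s, during which the arm holds its last target. There are 200 camera calls.

## Task

A rock plug is stuck in the coring bit clamped in the slanting knock-out stand. Take the black-headed mallet from its mat, strike the bit's sprung ejector pin smartly and squarely, along the slope of the pin, until the plug drops into the stand's tray, then put the mallet back on its mat. Keep the gripper off the pin and the plug, and leave the other things on the bench where they are.

Things in the scene. Friction and masses are not known exactly. Their poses are not given: they have to be found in the camera images.
- stand: Grey cast stand, fixed: foot 310 x 130 x 12 mm, cheeks up to 190 mm, holding a steel coring bit (barrel 32 mm across) slanting 30 degrees from vertical in the stand's x-z plane. Origin on the bench, 30 mm to -x of the foot's middle; x towards the tray. The bit's mouth, at (35, 0, 98) mm, looks down to +x; the pin's struck face, at (-49, 0, 243) mm, leans to -x and is the highest part.
- pin_face (a point): Centre of the flat struck face of the ejector pin, the upper end of the bit: round steel head 27 mm across, 14 mm thick, on a coil spring. Site z points outwards along the pin's axis (30 degrees from vertical); the pin is driven along -z.
- ejector (a joint): How far the ejector pin is pushed in (m): 0 at rest, 0.018 at its stop. Spring: 2.6 N at the start, 6.6 N at the stop; it returns. The foot meets the plug at about 2 mm; the plug comes free at about 8 to 10 mm, with some 8 to 15 N on the pin. A blow counts if the pin moves faster than 0.1 m/s somewhere past 4 mm with the mallet's axis within 15 degrees of the pin's.
- plug: Cylindrical rock plug 25 mm in diameter, 48 mm long, about 60 g, jammed in the bit's barrel: two sprung balls grip its upper end, and its lower end stands 10 mm out of the mouth. Origin at its middle, z along its length. Pushed some 6 mm, clear of the balls, it slides out by itself and falls into the tray.
- tray_floor (a point): Centre of the inner floor of the stand's steel catch tray (inside 142 mm along x, 110 mm along y, walls 26 mm high above the floor), below the bit's mouth; axes as the stand's.
- mat: Flat black rubber mat 300 x 150 x 4 mm, fixed; origin under its middle, x along its length.
- mallet: Mallet, about 0.46 kg: black cylindrical head 56 mm across, 90 mm long, flat ends, standing on one end on the mat; pale wooden handle, level at mid height. Origin: centre of the end it stands on; z up along the head. The handle runs to -x at z = 45 mm, out to x = -240 mm, 20 mm wide (y), 26 mm high (z). Good grip: x = -75 mm. Balance point: x = -20 mm.
- mallet_head (a point): Middle of the mallet's head: 45 mm along z from the mallet's origin, same axes.
- rock_hammer: Bystander: steel geologist's hammer lying down, 270 mm long.
- granite_lump: Bystander: pale rock, 70 x 55 x 45 mm; origin under its middle.
- basalt_lump: Bystander: grey rock, 80 x 60 x 50 mm; origin under its middle.
- oil_bottle: Bystander: small amber bottle, 32 mm across, 75 mm high; origin under its middle.
- spare_bit: Bystander: spare steel coring bit standing on the bench, 35 mm across, 126 mm high; origin under its middle.
- loupe: Bystander: folding hand lens, 75 x 28 x 14 mm, lying flat.

How it is judged (in metres and radians):
On the way, in this order (a step that is already met when the one before it is completed fails the run):
1. the mallet strikes the ejector pin down, squarely (axes within 15 degrees), the pin moving faster than 0.1 m/s beyond 4 mm of its travel (value of joint ejector above 0.004 m and velocity of joint ejector above 0.1 m/s and angle between the z axis of mallet_head and the z axis of pin_face, either way round below 0.262 rad and distance between mallet_head and pin_face below 0.065 m).
2. the plug drops out of the bit into the stand's tray (z of plug in the frame of tray_floor below 0.045 m and x of plug in the frame of tray_floor between -0.075 and 0.075 m and y of plug in the frame of tray_floor between -0.058 and 0.058 m), for 0.1 s.
At the end, for the whole second after the job is handed in: The plug lies at rest in the stand's tray (its middle inside the tray's walls and less than 35 mm above the tray floor), the ejector pin has sprung back (pushed in less than 2 mm), and the mallet rests on its mat, standing or lying, with the middle of its head over the mat (z of plug in the frame of tray_floor below 0.035 m and x of plug in the frame of tray_floor between -0.075 and 0.075 m and y of plug in the frame of tray_floor between -0.058 and 0.058 m and linear speed of plug below 0.03 m/s and value of joint ejector below 0.002 m and x of mallet_head in the frame of mat between -0.15 and 0.15 m and y of mallet_head in the frame of mat between -0.075 and 0.075 m and z of mallet_head in the frame of mat below 0.058 m and linear speed of mallet below 0.02 m/s); the robot touches nothing.
It fails at once if the gripper touches the ejector pin (contact force between any of the fingers, the arm and ejector above 0.5 N).
It fails at once if the gripper touches the plug (contact force between any of the fingers, the arm and plug above 0.5 N).
It fails at once if another thing on the bench is moved by more than 30 mm (distance of any of rock_hammer, granite_lump, basalt_lump, oil_bottle, spare_bit, loupe from where it was at the start of the episode above 0.03 m).
It also fails if it takes over 48 s, if anything falls off the work surface, if the arm or the gripper's body presses on something with over 40 N, if the wrist force passes 120 N, or if a joint passes its speed limit or range.

## Working session

There is one attempt and no reset: what is moved stays moved. The work goes in short steps, Python scripts to look and compute and a tool call to move; the robot and the scene stay as the last step left them, time stands still between calls to the robot, and variables do not carry over. Pictures are saved under pics/ and viewed, at most 10 in all, crops included, and the job is handed in when it is done.

Besides the shell and the picture viewer there is one more tool, called by a JSON object that holds its "name" and its "arguments". move_arm: Moves the arm, as the interface text tells. Its arguments: {"type":"object","properties":{"motion":{"type":"array"}},"required":["motion"]}

```bash
mkdir -p pics && python3 - <<'E'
from plant import ctrl
import cv2,pickle
for n in ("scene","top"):
    s=ctrl.snapshot(n); cv2.imwrite(f"pics/{n}0.png",s["color"]); pickle.dump(s,open(f"{n}0.pkl","wb"))
    print(n,s["camera_matrix"].round(1).tolist(),s["cam_to_world"].round(4).tolist(),[k for k in s])
print(ctrl.get_obs())
E
```

```text
scene [[539.2, 0.0, 322.8], [0.0, 539.2, 238.8], [0.0, 0.0, 1.0]] [[-0.7444, -0.4241, 0.5158, 1.2505], [0.6678, -0.4713, 0.5762, 0.588], [-0.0013, 0.7733, 0.634, 0.9333], [0.0, 0.0, 0.0, 1.0]] ['color', 'camera_matrix', 'cam_to_world']
top [[590.7, 0.0, 319.1], [0.0, 590.7, 252.3], [0.0, 0.0, 1.0]] [[-0.0229, 0.9961, -0.0854, 0.4917], [-0.9996, -0.024, -0.0123, -0.1232], [-0.0144, 0.0851, 0.9963, 1.5785], [0.0, 0.0, 0.0, 1.0]] ['color', 'camera_matrix', 'cam_to_world']
{'clock': 0.1, 'joint_pos': array([ 7.96472206e+01,  2.05866302e+01,  6.40729433e-01, -1.86344016e-02,
       -7.01359612e+01, -1.65061065e+01]), 'qvel': array([ 0.04332293, -0.0980312 ,  0.12493598,  0.09829681, -0.01312754,
       -0.08291521]), 'tau': array([-7.86444343e-04, -5.84163487e+01,  2.93750954e+01,  7.01558501e+00,
        1.01536725e-02, -6.11601035e-05]), 'tool_pos': array([0.30478515, 0.60177025, 0.21153444]), 'orientation': array([ 1.79916534e+02, -6.46395019e-03, -2.68652255e+01]), 'force': array([ 0.48453952,  0.12251301, -0.11527929]), 'moment': array([-0.06935441, -0.01763393,  0.00095302]), 'gripper_force': 0.0, 'opening': 0.0878523394674558}
```

View pics/scene0.png

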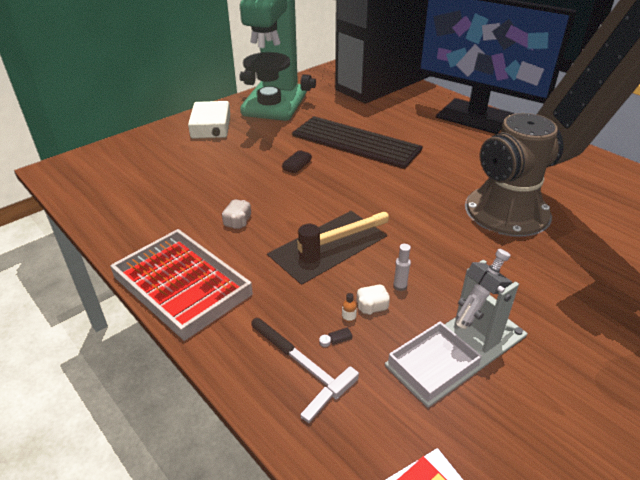

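View pics/top0.png

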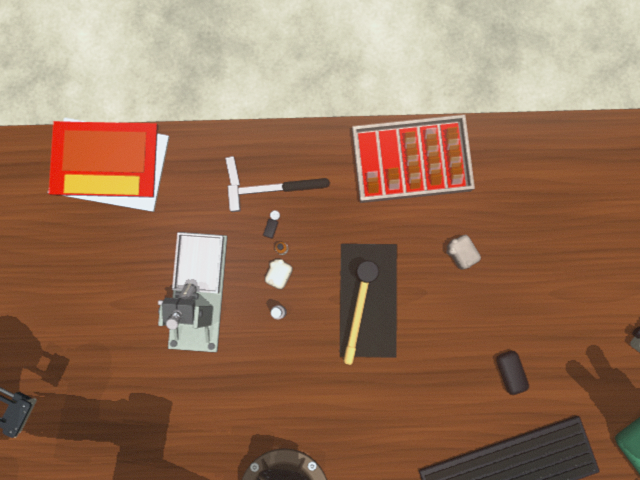

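```bash
python3 - <<'E'
import cv2,numpy as np
t=cv2.imread("pics/top0.png");s=cv2.imread("pics/scene0.png")
f=lambda i,x0,x1,y0,y1,k:cv2.resize(i[y0:y1,x0:x1],None,fx=k,fy=k,interpolation=cv2.INTER_CUBIC)
cv2.imwrite("pics/c1.png",np.hstack([f(t,140,240,225,365,4),f(t,330,410,235,375,4)]))
cv2.imwrite("pics/c2.png",f(s,380,540,240,410,3.5))
E
```

```text
(no output)
```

View pics/c1.png

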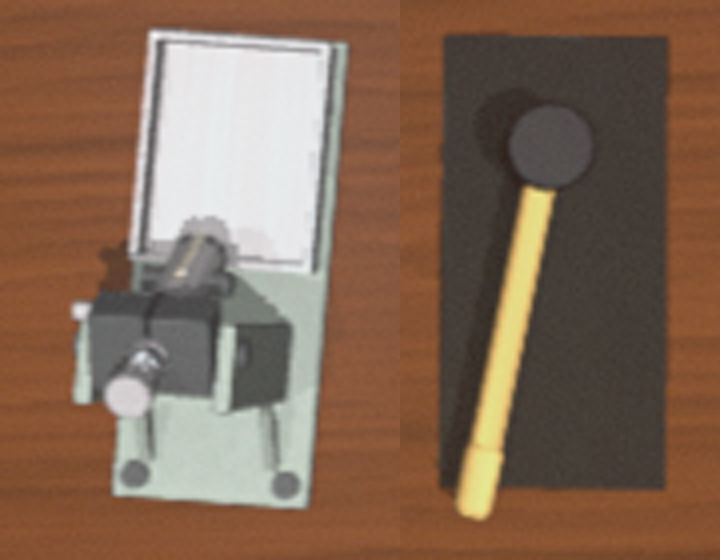

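View pics/c2.png

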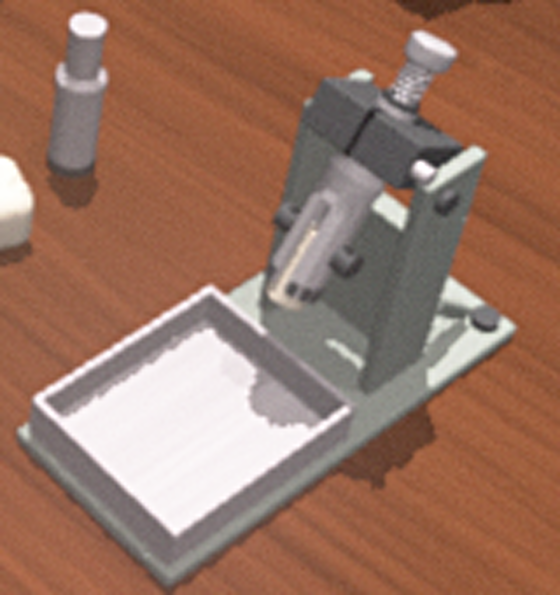

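```bash
cat > h.py <<'E'
import numpy as np,pickle
from scipy.optimize import least_squares
S={n:pickle.load(open(f"{n}0.pkl","rb")) for n in("scene","top")}
def proj(n,P):
    s=S[n];T=s["cam_to_world"];p=T[:3,:3].T@(np.array(P)-T[:3,3]);q=s["camera_matrix"]@[p[0],-p[1],-p[2]]
    return q[:2]/q[2]
def ray(n,uv,z):
    s=S[n];T=s["cam_to_world"];d=np.linalg.inv(s["camera_matrix"])@[*uv,1];d=T[:3,:3]@[d[0],-d[1],-d[2]]
    return T[:3,3]+d*(z-T[2,3])/d[2]
def rz(a):return np.array([[np.cos(a),-np.sin(a),0],[np.sin(a),np.cos(a),0],[0,0,1]])
def fit(obs,x0):
    f=lambda x:np.concatenate([proj(n,rz(x[2])@P+[x[0],x[1],0])-uv for n,P,uv in obs])
    r=least_squares(f,x0,loss="soft_l1");return r.x,r.fun
E
python3 - <<'E'
from h import *
A=.155
st=[("top",[-A+.03,.065,.012],(168.5,349)),("top",[-A+.03,-.065,.012],(216.5,352)),("top",[A+.03,-.065,.012],(227,235.75)),
("top",[-.049,0,.243],(172,324.3)),("scene",[-.049,0,.243],(504,254)),
("scene",[A+.03,.065,.0],(428,406.3)),("scene",[A+.03,-.065,.012],(385.7,362.5)),("scene",[-A+.03,.065,.012],(527.4,333.1))]
x,r=fit(st,[.45,.3,0]);print("stand",x,np.degrees(x[2]));print(r.reshape(-1,2).round(1).tolist())
print("pinface",rz(x[2])@[-.049,0,.243]+[x[0],x[1],0])
f=lambda P:np.concatenate([proj("top",P)-(172,324.3),proj("scene",P)-(504,254)])
q=least_squares(f,[.4,.3,.24]);print("pin triang",q.x,q.fun.round(2))
print("head",ray("top",(367.75,271.5),.094)); print("h1",ray("top",(365,282.5),.062),"h2",ray("top",(351.25,347.5),.062),"butt",ray("top",(348.75,364.25),.05))
for u in[(340.75,244.25),(396.5,244.25),(340.75,356.75),(396.5,357.25)]:print("mat",ray("top",u,.004))
h=ray("top",(367.75,271.5),.094);print("scene head top",proj("scene",h), proj("scene",[h[0],h[1],.004]))
E
```

```text
stand [ 0.49950872  0.22396928 -0.09269822] -5.311216696603068
[[-0.6, -0.4], [0.4, 0.1], [-0.3, -0.5], [-0.0, 0.3], [0.4, -2.3], [-0.1, 2.3], [-1.3, -0.6], [0.6, -0.6]]
pinface [0.4507191  0.22850499 0.243     ]
pin triang [0.4513815  0.22952662 0.23803626] [ 0.11 -0.08  0.11 -0.  ]
head [ 0.56760898 -0.22597717  0.094     ]
h1 [ 0.54121194 -0.22031067  0.062     ] h2 [ 0.37713558 -0.18056572  0.062     ] butt [ 0.33403439 -0.17347439  0.05      ]
mat [ 0.64690004 -0.16221191  0.004     ]
mat [ 0.64327576 -0.31113998  0.004     ]
mat [ 0.34924641 -0.15446235  0.004     ]
mat [ 0.34477835 -0.30097344  0.004     ]
scene head top [309.18839321 229.19269266] [309.78278716 256.18629906]
```

```bash
cat >> h.py <<'E'
from scipy.spatial.transform import Rotation as R
def rel(pos,rot,base=None):
    """shift (mm) and turn (deg) in the present tool frame to a world pose"""
    from plant import ctrl
    o=ctrl.get_obs() if base is None else base
    r0=R.from_euler("xyz",o["orientation"],degrees=True)
    print(np.round(1000*r0.inv().apply(np.array(pos)-o["tool_pos"]),1).tolist(),np.round((r0.inv()*rot).as_rotvec(degrees=True),2).tolist())
down=lambda yaw:R.from_euler("xyz",[180,0,yaw],degrees=True)
E
python3 - <<'E'
from h import *
rel([.4946,-.209,.34],down(-13.1))
E
```

```text
[535.7, 637.7, -127.5] [0.08, 0.0, -13.77]
```

{"name": "move_arm", "arguments": {"motion": [[[0, 0, -42], [0, 0, 0], 0], [[0, 0, -84], [0, 0, 0], 0], [[0, 0, -128], [0, 0, 0], 0], [[536, 638, -128], [0, 0, -13.8], 0], [[536, 638, -128], [0, 0, -13.8], 0], [[536, 638, -128], [0, 0, -13.8], 0], [[536, 638, -128], [0, 0, -13.8], 0], [[536, 638, -128], [0, 0, -13.8], 0], [[536, 638, -128], [0, 0, -13.8], 0], [[536, 638, -128], [0, 0, -13.8], 0]]}}

```text
clock: 0.93
tool_pos: [0.3713, 0.316, 0.3382]
orientation: [180.0, 0.0, -13.0]
force: [1.0, 0.5, 0.6]
opening: 0.0876
gripper_force: 0.0
```

```bash
python3 -c "
from h import *
rel([.4946,-.209,.25],down(-13.1))"
```

```text
[238.6, 483.6, 88.2] [0.01, 0.01, 0.06]
```

{"name": "move_arm", "arguments": {"motion": [[[238, 484, 88], [0, 0, 0], 0], [[238, 484, 88], [0, 0, 0], 0], [[238, 484, 88], [0, 0, 0], 0], [[238, 484, 88], [0, 0, 0], 0], [[238, 484, 88], [0, 0, 0], 0], [[238, 484, 88], [0, 0, 0], 0], [[238, 484, 88], [0, 0, 0], 0], [[238, 484, 88], [0, 0, 0], 0], [[238, 484, 88], [0, 0, 0], 0], [[238, 484, 88], [0, 0, 0], 0]]}}

```text
clock: 1.77
tool_pos: [0.4645, -0.0844, 0.2711]
orientation: [-180.0, -0.0, -13.0]
force: [1.6, 0.9, -0.4]
opening: 0.0878
gripper_force: 0.0
```

```bash
python3 -c "
from h import *
rel([.4946,-.209,.2],down(-13.1))"
```

```text
[57.4, 114.6, 71.1] [-0.02, -0.02, 0.05]
```

{"name": "move_arm", "arguments": {"motion": [[[57, 115, 71], [0, 0, 0], 0], [[57, 115, 71], [0, 0, 0], 0], [[57, 115, 71], [0, 0, 0], 0], [[57, 115, 71], [0, 0, 0], 0], [[57, 115, 71], [0, 0, 0], 0], [[57, 115, 71], [0, 0, 0], 0]]}}

```text
clock: 2.27
tool_pos: [0.4935, -0.2083, 0.1989]
orientation: [180.0, 0.2, -13.2]
force: [0.0, -0.1, 0.3]
opening: 0.0877
gripper_force: 0.0
```

```bash
python3 - <<'E'
from plant import ctrl
from h import *
import cv2
s=ctrl.snapshot("wrist"); cv2.imwrite("pics/w1.png",s["color"]);S["w"]=s
print(ctrl.get_obs()["tool_pos"])
for P in([.5676,-.226,.094],[.4946,-.209,.062],[.377,-.1806,.062],[.541,-.220,.062]):print(proj("w",P).round(1))
E
```

```text
[ 0.49399506 -0.20751495  0.19987922]
[324.7 134.3]
[324.9 222.1]
[324.2 341.5]
[325.  168.3]
```

View pics/w1.png

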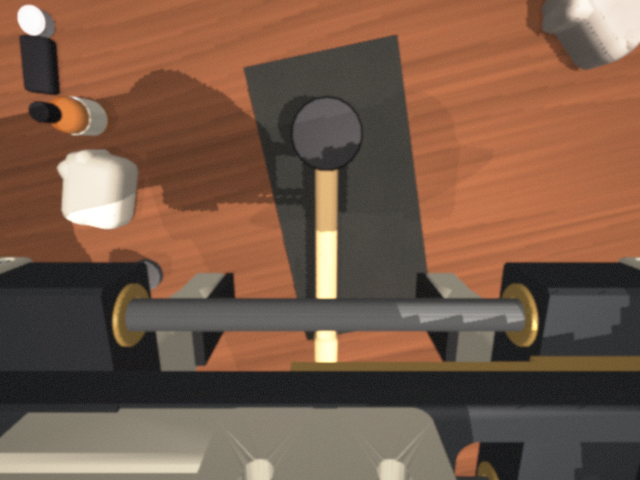

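The wrist view shows the handle at u≈326 and the head top at (327,132), matching my prediction to about 2 px. I'm going down to grip.

{"name": "move_arm", "arguments": {"motion": [[[0, 0, 40], [0, 0, 0], 0], [[0, 0, 80], [0, 0, 0], 0], [[0, 0, 115], [0, 0, 0], 0], [[0, 0, 135], [0, 0, 0], 0], [[0, 0, 148], [0, 0, 0], 0], [[0, 0, 148], [0, 0, 0], 0], [[0, 0, 148], [0, 0, 0], 1], [[0, 0, 148], [0, 0, 0], 1], [[0, 0, 148], [0, 0, 0], 1], [[0, 0, 148], [0, 0, 0], 1]]}}

```text
clock: 3.15
tool_pos: [0.4954, -0.2071, 0.0538]
orientation: [-180.0, -0.2, -13.0]
force: [-0.3, -0.3, 0.1]
opening: 0.0664
gripper_force: 0.0
```

{"name": "move_arm", "arguments": {"motion": [[[0, 0, 0], [0, 0, 0], 1], [[0, 0, 0], [0, 0, 0], 1], [[0, 0, 0], [0, 0, 0], 1], [[0, 0, -5], [0, 0, 0], 1], [[0, 0, -12], [0, 0, 0], 1], [[0, 0, -25], [0, 0, 0], 1], [[0, 0, -50], [0, 0, 0], 1], [[0, 0, -80], [0, 0, 0], 1], [[0, 0, -100], [0, 0, 0], 1], [[0, 0, -100], [0, 0, 0], 1]]}}

```text
clock: 3.98
tool_pos: [0.4972, -0.2079, 0.1578]
orientation: [-180.0, -0.5, -13.0]
force: [0.6, -0.1, 0.7]
opening: 0.0021
gripper_force: 0.0
```

```bash
python3 - <<'E'
from plant import ctrl
from h import *
import cv2
a=ctrl.snapshot("wrist")["color"];b=ctrl.snapshot("scene")["color"]
cv2.imwrite("pics/g1.png",np.hstack([cv2.resize(a,(400,300)),cv2.resize(b[130:340,220:500],(400,300))]))
o=ctrl.get_obs();print(o["tool_pos"],o["orientation"],o["moment"],o["joint_pos"])
E
```

```text
[ 0.49495191 -0.2072657   0.15376603] [-1.79963999e+02 -1.56102761e-01 -1.30691306e+01] [-0.03032666  0.09084369 -0.01615893] [-1.78275535e+00  1.01900829e+01 -2.16960977e+01 -5.60778985e-03
 -5.79536898e+01  7.87166427e+01]
```

View pics/g1.png

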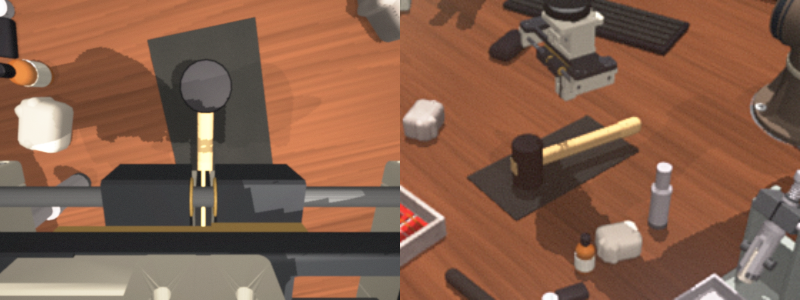

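The fingers hadn't finished closing before I lifted, so the mallet stayed on the mat, undisturbed. I'm reopening and regrasping with a longer wait.

{"name": "move_arm", "arguments": {"motion": [[[0, 0, 0], [0, 0, 0], 0], [[0, 0, 0], [0, 0, 0], 0], [[0, 0, 0], [0, 0, 0], 0], [[0, 0, 0], [0, 0, 0], 0], [[0, 0, 0], [0, 0, 0], 0], [[0, 0, 0], [0, 0, 0], 0], [[0, 0, 0], [0, 0, 0], 0], [[0, 0, 0], [0, 0, 0], 0], [[0, 0, 40], [0, 0, 0], 0], [[0, 0, 70], [0, 0, 0], 0]]}}

```text
clock: 4.92
tool_pos: [0.4954, -0.2072, 0.0823]
orientation: [-180.0, -0.2, -13.1]
force: [-0.3, 0.5, -1.2]
opening: 0.0619
gripper_force: 0.0
```

{"name": "move_arm", "arguments": {"motion": [[[0, 0, 20], [0, 0, 0], 0], [[0, 0, 32], [0, 0, 0], 0], [[0, 0, 32], [0, 0, 0], 0], [[0, 0, 32], [0, 0, 0], 1], [[0, 0, 32], [0, 0, 0], 1], [[0, 0, 32], [0, 0, 0], 1], [[0, 0, 32], [0, 0, 0], 1], [[0, 0, 32], [0, 0, 0], 1], [[0, 0, 32], [0, 0, 0], 1], [[0, 0, 32], [0, 0, 0], 1]]}}

```text
clock: 5.75
tool_pos: [0.4946, -0.2073, 0.0507]
orientation: [-180.0, -0.0, -13.1]
force: [-1.2, -0.3, 0.4]
opening: 0.046
gripper_force: 0.0
```

{"name": "move_arm", "arguments": {"motion": [[[0, 0, 0], [0, 0, 0], 1], [[0, 0, 0], [0, 0, 0], 1], [[0, 0, 0], [0, 0, 0], 1], [[0, 0, 0], [0, 0, 0], 1], [[0, 0, 0], [0, 0, 0], 1], [[0, 0, 0], [0, 0, 0], 1], [[0, 0, 0], [0, 0, 0], 1], [[0, 0, 0], [0, 0, 0], 1]]}}

```text
clock: 6.42
tool_pos: [0.4944, -0.2072, 0.0503]
orientation: [180.0, 0.0, -13.1]
force: [0.1, 0.2, -0.6]
opening: 0.0006
gripper_force: 0.0
```

```bash
python3 - <<'E'
from plant import ctrl
from h import *
import cv2
a=ctrl.snapshot("wrist")["color"];b=ctrl.snapshot("scene")["color"]
cv2.imwrite("pics/g2.png",np.hstack([cv2.resize(a,(400,300)),cv2.resize(b[170:290,250:410],(400,300),interpolation=cv2.INTER_CUBIC)]))
o=ctrl.get_obs();print(o["opening"],o["gripper_force"])
E
```

```text
0.00048407381135611805 0.0
```

View pics/g2.png

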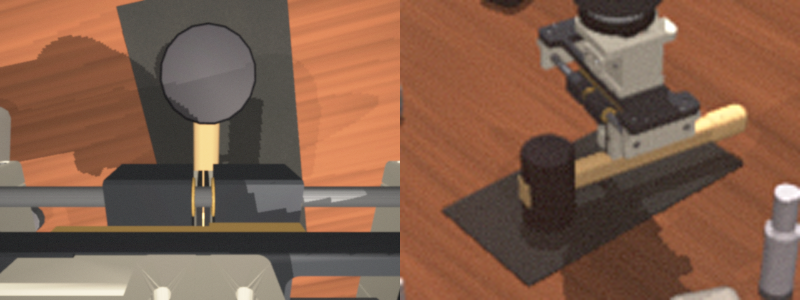

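```bash
python3 - <<'E'
from plant import ctrl
from h import *
import cv2
o=ctrl.get_obs();print(o["tool_pos"],o["orientation"])
b=ctrl.snapshot("scene")["color"]
im=cv2.resize(b[180:270,290:400],None,fx=6,fy=6,interpolation=cv2.INTER_CUBIC)
def dot(P,c):
    p=(proj("scene",P)-[290,180])*6; cv2.circle(im,tuple(int(v) for v in p),4,c,-1);print(p.round())
t=o["tool_pos"];dot(t,(0,0,255));dot(t-[0,0,.019],(0,255,0));dot(t+[0,0,.047],(255,0,0))
d=rz(np.radians(-13.1))@[1,0,0]
for x in(-.03,-.075,-.12,-.24):dot(np.array([.5676,-.226,.062])+x*d,(255,0,255))
cv2.imwrite("pics/g3.png",im)
E
```

```text
[ 0.49440219 -0.20721955  0.05031032] [ 1.79999233e+02 -1.21815275e-04 -1.30574481e+01]
[272. 324.]
[272. 358.]
[274. 238.]
[178. 333.]
[270. 301.]
[359. 270.]
[586. 192.]
```

View pics/g3.png

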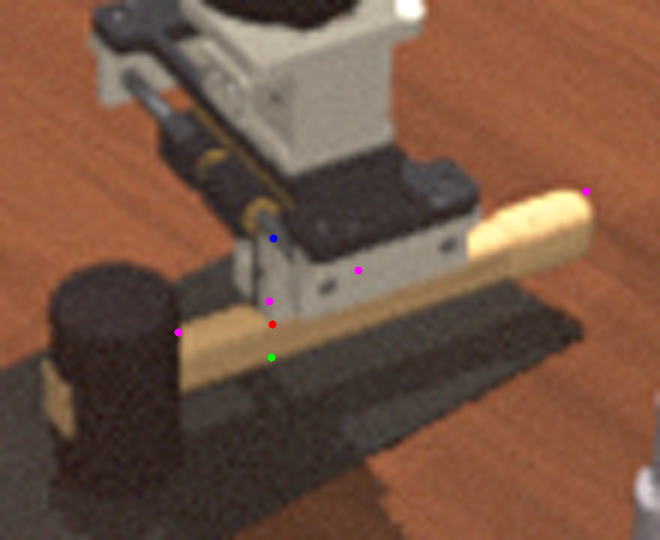

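```bash
python3 - <<'E'
from h import *
t=np.array([.4944,-.2072,.0503]);M=down(-13.06)
f=lambda v:((proj("scene",t+M.apply(v))-[290,180])*6).round().tolist()
for y in(-.021,.021):
  for x in(-.0095,.0095):print("tip",x,y,f([x,y,.019]))
for y in(-.0965,.0965):
  for x in(-.039,.039):print("body",x,y,f([x,y,-.047]))
E
```

```text
tip -0.0095 -0.021 [315.0, 378.0]
tip 0.0095 -0.021 [277.0, 391.0]
tip -0.0095 0.021 [267.0, 325.0]
tip 0.0095 0.021 [230.0, 338.0]
body -0.039 -0.0965 [474.0, 335.0]
body 0.039 -0.0965 [310.0, 394.0]
body -0.039 0.0965 [242.0, 99.0]
body 0.039 0.0965 [89.0, 148.0]
```

{"name": "move_arm", "arguments": {"motion": [[[0, 0, 0], [0, 0, 0], 0], [[0, 0, 0], [0, 0, 0], 0], [[0, 0, 0], [0, 0, 0], 0], [[0, 0, 0], [0, 0, 0], 0], [[0, 0, 0], [0, 0, 0], 0], [[0, 0, 0], [0, 0, 0], 0], [[0, 0, 0], [0, 0, 0], 0], [[0, 0, 0], [0, 0, 0], 0], [[0, 0, 0], [0, 0, 0], 0], [[0, 0, 0], [0, 0, 0], 0]]}}

```text
clock: 7.4
tool_pos: [0.4944, -0.2072, 0.0503]
orientation: [180.0, -0.0, -13.1]
force: [-0.3, 0.6, -0.7]
opening: 0.0613
gripper_force: 0.0
```

```bash
python3 - <<'E'
from plant import ctrl
from h import *
import cv2
o=ctrl.get_obs();print(o["tool_pos"],o["opening"])
b=ctrl.snapshot("scene")["color"]
im=cv2.resize(b[180:270,290:400],None,fx=6,fy=6,interpolation=cv2.INTER_CUBIC)
w=ctrl.snapshot("wrist");S["w"]=w;wi=w["color"].copy()
t=o["tool_pos"];M=down(-13.06)
for y in(-.044,.044,-.065,.065):
  for x in(-.0095,.0095):
    for z in(.019,-.02):
      P=t+M.apply([x,y,z]);c=(0,255,0) if z>0 else (0,0,255)
      cv2.circle(im,tuple(int(v) for v in (proj("scene",P)-[290,180])*6),3,c,-1);cv2.circle(wi,tuple(int(v) for v in proj("w",P)),3,c,-1)
cv2.imwrite("pics/g4.png",np.hstack([im[:, :480],cv2.resize(wi[100:480,:],None,fx=.5,fy=.5)[:,:].copy() if 0 else cv2.copyMakeBorder(cv2.resize(wi,(320,240)),0,300,0,0,0)]))
E
```

```text
[ 0.49438158 -0.20723662  0.05031783] 0.06133879385694355
```

View pics/g4.png

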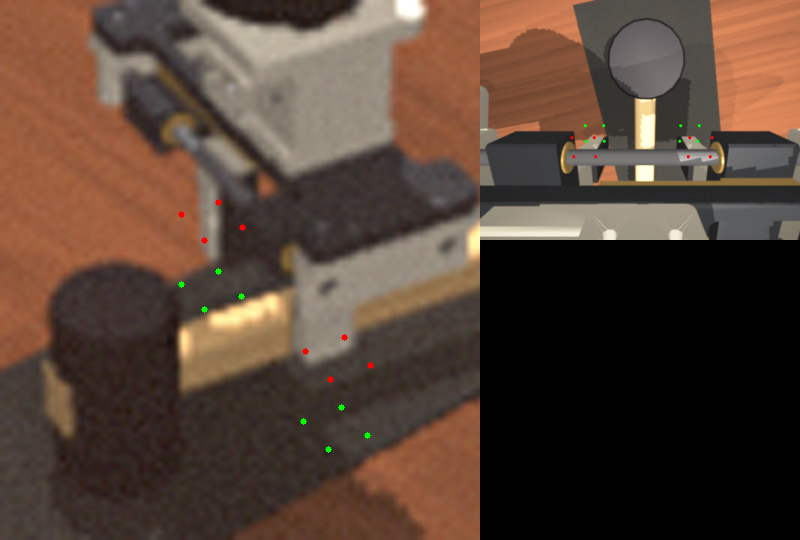

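The overlay shows the fingertips about 39 mm above where the reported TCP puts them: they sit at z≈0.070, just over the handle. From here on I treat the true grasp point as 39 mm behind the reported TCP, so I need to go 40 mm lower.

{"name": "move_arm", "arguments": {"motion": [[[0, 0, 8], [0, 0, 0], 0], [[0, 0, 16], [0, 0, 0], 0], [[0, 0, 24], [0, 0, 0], 0], [[0, 0, 32], [0, 0, 0], 0], [[0, 0, 39], [0, 0, 0], 0], [[0, 0, 39], [0, 0, 0], 1], [[0, 0, 39], [0, 0, 0], 1], [[0, 0, 39], [0, 0, 0], 1], [[0, 0, 39], [0, 0, 0], 1], [[0, 0, 39], [0, 0, 0], 1]]}}

```text
clock: 8.33
tool_pos: [0.4947, -0.2073, 0.0117]
orientation: [-180.0, -0.0, -13.1]
force: [0.1, -0.2, -0.1]
opening: 0.0601
gripper_force: 0.0
```

{"name": "move_arm", "arguments": {"motion": [[[0, 0, 0], [0, 0, 0], 1], [[0, 0, 0], [0, 0, 0], 1], [[0, 0, 0], [0, 0, 0], 1], [[0, 0, 0], [0, 0, 0], 1], [[0, 0, 0], [0, 0, 0], 1], [[0, 0, 0], [0, 0, 0], 1], [[0, 0, 0], [0, 0, 0], 1], [[0, 0, 0], [0, 0, 0], 1]]}}

```text
clock: 9.0
tool_pos: [0.4942, -0.2073, 0.0113]
orientation: [180.0, 0.0, -13.1]
force: [-0.5, 0.2, 0.4]
opening: 0.0202
gripper_force: 29.7
```

```bash
cat >> h.py <<'E'
def head_shift(save=None):
    """pixel shift of the mallet head's top edge in the wrist view since the reference"""
    from plant import ctrl; import cv2
    a=ctrl.snapshot("wrist")["color"]
    if save: cv2.imwrite(save,a); return
    r=cv2.imread("pics/wref.png"); b=r[20:200,220:420]
    m=cv2.matchTemplate(a[:,150:490],b[30:150],cv2.TM_CCOEFF_NORMED);_,v,_,l=cv2.minMaxLoc(m)
    print("head shift px",l[0]+150-220,l[1]-50,"score",round(v,2))
E
python3 -c "
from h import *
head_shift('pics/wref.png')"
```

{"name": "move_arm", "arguments": {"motion": [[[0, 0, -4], [0, 0, 0], 1], [[0, 0, -10], [0, 0, 0], 1], [[0, 0, -20], [0, 0, 0], 1], [[0, 0, -40], [0, 0, 0], 1], [[0, 0, -70], [0, 0, 0], 1], [[0, 0, -105], [0, 0, 0], 1], [[0, 0, -145], [0, 0, 0], 1], [[0, 0, -185], [0, 0, 0], 1], [[0, 0, -225], [0, 0, 0], 1], [[0, 0, -265], [0, 0, 0], 1]]}}

```text
clock: 9.88
tool_pos: [0.4933, -0.207, 0.2793]
orientation: [-180.0, -0.0, -13.1]
force: [1.8, -0.8, -5.0]
opening: 0.0196
gripper_force: 30.0
```

```bash
python3 -c "
from h import *
from plant import ctrl
head_shift()
o=ctrl.get_obs();print(o['force'],o['moment'],o['opening'],o['joint_pos'].round(1),o['tool_pos'])
import numpy as np
# stand frame strike pose
y=-5.3;Rs=R.from_euler('z',y,degrees=True)
zt=Rs.apply([.5,0,-.866]);xt=Rs.apply([0,-1,0]);yt=np.cross(zt,xt)
M=R.from_matrix(np.c_[xt,yt,zt]);print(M.as_euler('xyz',degrees=True))
pin=np.array([.451,.229,.241])
L=.041
for gap in(.08,):
    head=pin-zt*(.045+gap)          # head centre
    g=head-.074*xt                  # true grasp
    t=g+zt*(L-.001); print(g,t); rel(t,M)
"
```

```text
head shift px -2 -2 score 0.79
[ 5.3456269  -1.95413281  7.61369595] [-0.59462886 -1.15225271 -0.02129927] 0.020132152047660105 [ -1.8   4.8 -10.    0.2 -74.5  78.7] [ 0.49689723 -0.20876042  0.28843602]
[-149.99927222    0.          -95.3       ]
[0.39560263 0.30845679 0.34925   ] [0.41551712 0.30660938 0.31461   ]
[-194.9, -483.8, -29.3] [24.15, 20.86, 80.41]
```

{"name": "move_arm", "arguments": {"motion": [[[-195, -484, -70], [24.2, 20.9, 80.4], 1], [[-195, -484, -70], [24.2, 20.9, 80.4], 1], [[-195, -484, -70], [24.2, 20.9, 80.4], 1], [[-195, -484, -70], [24.2, 20.9, 80.4], 1], [[-195, -484, -70], [24.2, 20.9, 80.4], 1], [[-195, -484, -70], [24.2, 20.9, 80.4], 1], [[-195, -484, -70], [24.2, 20.9, 80.4], 1], [[-195, -484, -70], [24.2, 20.9, 80.4], 1], [[-195, -484, -70], [24.2, 20.9, 80.4], 1], [[-195, -484, -70], [24.2, 20.9, 80.4], 1]]}}

```text
clock: 10.77
tool_pos: [0.4474, 0.0966, 0.318]
orientation: [-162.0, -5.5, -64.3]
force: [1.2, 0.6, -4.7]
opening: 0.0203
gripper_force: 30.0
```

```bash
cat >> h.py <<'E'
def strike(gap,pin=(.451,.229,.241),a=.0755,h=.0377):
    Rs=R.from_euler('z',-5.3,degrees=True)
    zt=Rs.apply([.5,0,-.866]);xt=Rs.apply([0,-1,0]);M=R.from_matrix(np.c_[xt,np.cross(zt,xt),zt])
    rel(np.array(pin)-zt*(.045+gap)-a*xt+h*zt,M)
E
python3 -c "
from h import *
from plant import ctrl
o=ctrl.get_obs();print(o['joint_pos'].round(1),o['tool_pos'],o['orientation'],o['opening'])
strike(.08)"
```

```text
[ 47.6 -17.8 -33.5  13.4 -60.1 -26.2] [0.44736961 0.09656243 0.31802193] [-162.01029      -5.5350512   -64.30059172] 0.02033647290956373
[-204.1, -64.8, 1.7] [10.21, 7.67, 30.53]
```

{"name": "move_arm", "arguments": {"motion": [[[-204, -65, -10], [10.2, 7.7, 30.5], 1], [[-204, -65, -10], [10.2, 7.7, 30.5], 1], [[-204, -65, -10], [10.2, 7.7, 30.5], 1], [[-204, -65, -10], [10.2, 7.7, 30.5], 1], [[-204, -65, -10], [10.2, 7.7, 30.5], 1], [[-204, -65, -10], [10.2, 7.7, 30.5], 1], [[-204, -65, 2], [10.2, 7.7, 30.5], 1], [[-204, -65, 2], [10.2, 7.7, 30.5], 1]]}}

```text
clock: 11.43
tool_pos: [0.414, 0.3102, 0.3151]
orientation: [-150.0, 0.0, -95.3]
force: [2.6, -0.1, -4.1]
opening: 0.0193
gripper_force: 30.0
```

```bash
python3 -c "
from h import *
from plant import ctrl
import cv2
o=ctrl.get_obs();print(o['joint_pos'].round(1),o['tool_pos'],o['orientation'],o['opening'])
strike(.05);head_shift()
b=ctrl.snapshot('scene')['color'];t=ctrl.snapshot('top')['color']
cv2.imwrite('pics/p1.png',np.hstack([cv2.resize(b[190:340,420:560],(400,428)),cv2.resize(t[210:370,120:270],(400,428))]))"
```

```text
[  80.    -9.   -39.1   34.4  -62.  -102.3] [0.4139718  0.31023762 0.31514571] [-1.49973733e+02  2.66465895e-02 -9.52519851e+01] 0.019314296739013713
[2.0, -1.3, 29.1] [-0.03, 0.05, 0.03]
head shift px -14 213 score 0.34
```

View pics/p1.png

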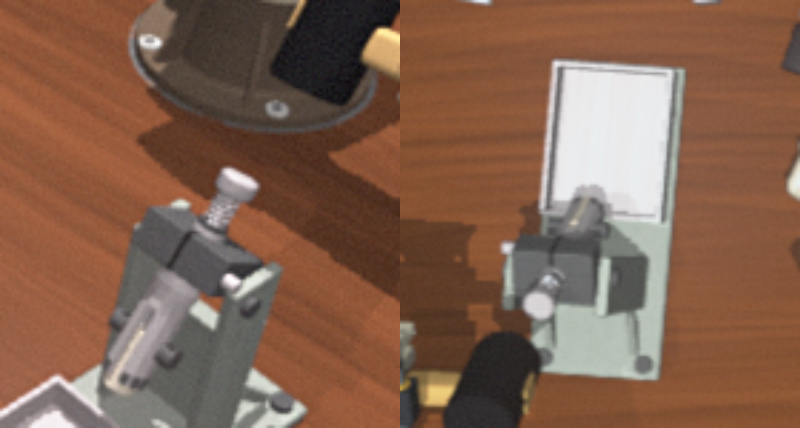

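```bash
python3 -c "
from h import *
from plant import ctrl
o=ctrl.get_obs();M=R.from_euler('xyz',o['orientation'],degrees=True)
f=lambda v:o['tool_pos']+M.apply(v)
for nm,z in(('face',.0073),('top',-.0827)):
    for y in(-.028,0,.028):
        P=f([.0755,y,z]);s=(proj('scene',P)-[420,190])*2.857;t=(proj('top',P)-[120,210])*2.67+[400,0];print(nm,y,P.round(3),s.round(),t.round())
"
```

```text
face -0.028 [0.436 0.231 0.323] [283.  76.] [509. 329.]
face 0 [0.411 0.233 0.309] [301.  80.] [512. 358.]
face 0.028 [0.387 0.235 0.295] [318.  83.] [514. 388.]
top -0.028 [0.391 0.235 0.401] [356. -46.] [474. 395.]
top 0 [0.367 0.237 0.387] [373. -40.] [477. 426.]
top 0.028 [0.343 0.239 0.373] [389. -35.] [480. 456.]
```

Geometry matches the prediction: the head is parallel to the pin and about 4 mm short sideways. I'll strike once with small commanded penetration, since the arm overshoots on fast stops.

{"name": "move_arm", "arguments": {"motion": [[[5, -1, 0], [0, 0, 0], 1], [[5, -1, 0], [0, 0, 0], 1], [[5, -1, 14], [0, 0, 0], 1], [[5, -1, 49], [0, 0, 0], 1], [[5, -1, 85], [0, 0, 0], 1], [[5, -1, 60], [0, 0, 0], 1], [[5, -1, 30], [0, 0, 0], 1], [[5, -1, 0], [0, 0, 0], 1], [[5, -1, 0], [0, 0, 0], 1]]}}

```text
clock: 12.33
tool_pos: [0.4159, 0.3031, 0.3217]
orientation: [-149.9, 0.2, -95.1]
force: [1.5, 1.1, -1.6]
opening: 0.0198
gripper_force: 30.0
```

```bash
cat >> h.py <<'E'
def check(tag):
    from plant import ctrl; import cv2
    o=ctrl.get_obs();print(o['tool_pos'],o['orientation'].round(1),o['opening'],o['gripper_force'])
    for n,(x0,x1,y0,y1) in(("scene",(385,490,290,400)),("top",(168,230,228,300))):
        s=ctrl.snapshot(n)["color"];cv2.imwrite(f"pics/{tag}_{n}.png",s)
        d=np.abs(s[y0:y1,x0:x1].astype(int)-S[n]["color"][y0:y1,x0:x1]).max(2)>40
        yy,xx=np.nonzero(d);print(n,"changed px",len(xx),(xx.mean()+x0,yy.mean()+y0,xx.std(),yy.std()) if len(xx) else "")
E
python3 -c "
from h import *
check('k1')"
```

```text
[0.41587226 0.30307672 0.32166895] [-149.9    0.2  -95.1] 0.019826082812121965 30.00018060207367
scene changed px 290 (np.float64(443.13103448275865), np.float64(349.50344827586207), np.float64(15.210139618218745), np.float64(19.511667292243036))
top changed px 65 (np.float64(196.83076923076922), np.float64(273.0615384615385), np.float64(7.923808778745874), np.float64(11.472880294351576))
```

```bash
python3 - <<'E'
from h import *
import cv2
for n,(x0,x1,y0,y1) in(("scene",(385,490,290,400)),("top",(168,230,228,300))):
    s=cv2.imread(f"pics/k1_{n}.png");b=S[n]["color"]
    d=(np.abs(s.astype(int)-b).max(2)>40).astype(np.uint8);m=np.zeros_like(d);m[y0:y1,x0:x1]=d[y0:y1,x0:x1]
    N,l,st,c=cv2.connectedComponentsWithStats(m)
    for i in range(1,N):
        if st[i,4]>8:print(n,st[i].tolist(),c[i].round(),"before",b[l==i].mean(0).round(),"after",s[l==i].mean(0).round())
T=np.array([.4995,.224,0]);f=lambda v:rz(np.radians(-5.3))@v+T
print("mouth",proj("scene",f([.041,0,.088])),proj("top",f([.041,0,.088])))
print("tray mid",proj("scene",f([.1,0,.03])),proj("top",f([.1,0,.03])))
E
```

```text
scene [456, 305, 15, 23, 79] [462. 318.] before [173. 186. 201.] after [118. 120. 125.]
scene [422, 355, 25, 15, 182] [432. 362.] before [243. 242. 248.] after [151. 156. 169.]
scene [454, 356, 11, 4, 29] [459. 358.] before [167. 164. 176.] after [233. 231. 240.]
top [201, 257, 6, 18, 33] [204. 266.] before [233. 232. 232.] after [176. 187. 194.]
top [188, 279, 4, 7, 17] [189. 282.] before [166. 167. 171.] after [218. 217. 216.]
top [183, 291, 4, 4, 9] [185. 293.] before [156. 168. 174.] after [104. 104. 105.]
mouth [460.27261857 325.52513505] [191.28641484 286.57958138]
tray mid [436.40675898 357.02280319] [198.31220258 264.80616781]
```

The plug has left the mouth, and a plug-sized pale object now lies in the tray at scene (432,362). Next I carry the mallet back.

```bash
python3 -c "
from h import *
rel([.4947,-.2073,.34],down(-13.1))"
```

```text
[500.3, -119.0, 41.8] [-24.59, -21.35, -79.99]
```

{"name": "move_arm", "arguments": {"motion": [[[0, 0, -35], [0, 0, 0], 1], [[500, -119, 42], [-24.6, -21.4, -80], 1], [[500, -119, 42], [-24.6, -21.4, -80], 1], [[500, -119, 42], [-24.6, -21.4, -80], 1], [[500, -119, 42], [-24.6, -21.4, -80], 1], [[500, -119, 42], [-24.6, -21.4, -80], 1], [[500, -119, 42], [-24.6, -21.4, -80], 1], [[500, -119, 42], [-24.6, -21.4, -80], 1], [[500, -119, 42], [-24.6, -21.4, -80], 1], [[500, -119, 42], [-24.6, -21.4, -80], 1]]}}

```text
clock: 13.27
tool_pos: [0.4456, 0.0579, 0.3412]
orientation: [-165.9, -6.2, -55.2]
force: [0.8, 0.6, -3.8]
opening: 0.0199
gripper_force: 30.0
```

```bash
python3 -c "
from h import *
rel([.4947,-.2073,.24],down(-13.1))"
```

```text
[233.4, 138.7, 96.2] [-11.21, -11.06, -41.08]
```

{"name": "move_arm", "arguments": {"motion": [[[233, 139, 96], [-11.2, -11.1, -41.1], 1], [[233, 139, 96], [-11.2, -11.1, -41.1], 1], [[233, 139, 96], [-11.2, -11.1, -41.1], 1], [[233, 139, 96], [-11.2, -11.1, -41.1], 1], [[233, 139, 96], [-11.2, -11.1, -41.1], 1], [[233, 139, 96], [-11.2, -11.1, -41.1], 1], [[233, 139, 96], [-11.2, -11.1, -41.1], 1], [[233, 139, 96], [-11.2, -11.1, -41.1], 1], [[233, 139, 96], [-11.2, -11.1, -41.1], 1], [[233, 139, 96], [-11.2, -11.1, -41.1], 1]]}}

```text
clock: 14.1
tool_pos: [0.4924, -0.2087, 0.2362]
orientation: [180.0, 0.4, -13.5]
force: [-0.2, 1.6, -5.1]
opening: 0.0196
gripper_force: 30.0
```

```bash
python3 -c "
from h import *
import cv2
rel([.4947,-.2073,.0125],down(-13.1))
from plant import ctrl
a=ctrl.snapshot('wrist')['color'];r=cv2.imread('pics/wref.png')
for i in(r,a):
    g=cv2.cvtColor(i,cv2.COLOR_BGR2GRAY);c=cv2.HoughCircles(cv2.GaussianBlur(g,(5,5),1),cv2.HOUGH_GRADIENT,1,100,param1=80,param2=20,minRadius=55,maxRadius=100);print(c[0][:3] if c is not None else None)
"
```

```text
[3.5, -2.1, 223.7] [0.05, 0.42, -0.36]
[[324.5 125.5  93.9]]
[[324.5  86.5  91.7]]
```

{"name": "move_arm", "arguments": {"motion": [[[3, -2, 35], [0, 0.4, -0.4], 1], [[3, -2, 75], [0, 0.4, -0.4], 1], [[3, -2, 115], [0, 0.4, -0.4], 1], [[3, -2, 145], [0, 0.4, -0.4], 1], [[3, -2, 165], [0, 0.4, -0.4], 1], [[3, -2, 180], [0, 0.4, -0.4], 1], [[3, -2, 186], [0, 0.4, -0.4], 1], [[3, -2, 186], [0, 0.4, -0.4], 1]]}}

```text
clock: 14.82
tool_pos: [0.4968, -0.2029, 0.0538]
orientation: [-180.0, -0.3, -12.8]
force: [-0.2, -0.7, -4.0]
opening: 0.0199
gripper_force: 30.0
```

{"name": "move_arm", "arguments": {"motion": [[[0, 0, 3], [0, 0, 0], 1], [[0, 0, 6], [0, 0, 0], 1], [[0, 0, 9], [0, 0, 0], 1], [[0, 0, 12], [0, 0, 0], 1], [[0, 0, 12], [0, 0, 0], 1]]}}

```text
clock: 15.23
tool_pos: [0.4983, -0.203, 0.0429]
orientation: [-179.9, -0.5, -12.8]
force: [-0.2, 0.8, -3.8]
opening: 0.0196
gripper_force: 30.0
```

{"name": "move_arm", "arguments": {"motion": [[[0, 0, 3], [0, 0, 0], 1], [[0, 0, 6], [0, 0, 0], 1], [[0, 0, 9], [0, 0, 0], 1], [[0, 0, 9], [0, 0, 0], 1]]}}

```text
clock: 15.57
tool_pos: [0.4982, -0.2031, 0.0334]
orientation: [-179.9, -0.4, -12.8]
force: [0.3, 0.4, -3.4]
opening: 0.02
gripper_force: 30.0
```

```bash
python3 -c "
from h import *
import cv2
from plant import ctrl
rel([.4947,-.2073,.0113],down(-13.1));o=ctrl.get_obs();print(o['force'],o['moment'])
a=ctrl.snapshot('wrist')['color'];r=cv2.imread('pics/wref.png')
for i in(r,a):
    g=cv2.cvtColor(i,cv2.COLOR_BGR2GRAY);c=cv2.HoughCircles(cv2.GaussianBlur(g,(5,5),1),cv2.HOUGH_GRADIENT,1,100,param1=80,param2=20,minRadius=55,maxRadius=100);print(c[0][:3] if c is not None else None)
"
```

```text
[-2.6, 4.9, 22.0] [-0.07, -0.42, 0.29]
[ 0.28454671  0.44504231 -3.44595052] [0.01722405 0.2580474  0.05023401]
[[324.5 125.5  93.9]]
[[324.5  86.5  90.6]]
```

{"name": "move_arm", "arguments": {"motion": [[[-1, 2, 3], [0, 0, 0], 1], [[-3, 5, 6], [0, -0.4, 0.3], 1], [[-3, 5, 8], [0, -0.4, 0.3], 1], [[-3, 5, 8], [0, -0.4, 0.3], 1]]}}

```text
clock: 15.95
tool_pos: [0.4946, -0.2075, 0.026]
orientation: [-179.9, -0.1, -13.1]
force: [-2.2, 1.1, 2.5]
opening: 0.02
gripper_force: 30.0
```

{"name": "move_arm", "arguments": {"motion": [[[0, 0, 2], [0, 0, 0], 1], [[0, 0, 4], [0, 0, 0], 1], [[0, 0, 6], [0, 0, 0], 1], [[0, 0, 6], [0, 0, 0], 1]]}}

```text
clock: 16.28
tool_pos: [0.494, -0.2074, 0.0195]
orientation: [-179.9, -0.0, -13.1]
force: [-3.6, 0.7, 3.3]
opening: 0.0199
gripper_force: 30.0
```

{"name": "move_arm", "arguments": {"motion": [[[0, 0, 2], [0, 0, 0], 1], [[0, 0, 4], [0, 0, 0], 1], [[0, 0, 6], [0, 0, 0], 1], [[0, 0, 8], [0, 0, 0], 1], [[0, 0, 8], [0, 0, 0], 1]]}}

```text
clock: 16.7
tool_pos: [0.4945, -0.2073, 0.0117]
orientation: [-179.9, -0.0, -13.1]
force: [-2.3, 1.4, 2.2]
opening: 0.02
gripper_force: 30.0
```

```bash
python3 -c "
from h import *
import cv2
from plant import ctrl
o=ctrl.get_obs();print(o['tool_pos'],o['force'],o['moment'])
a=ctrl.snapshot('wrist')['color'];r=cv2.imread('pics/wref.png')
for i in(r,a):
    g=cv2.cvtColor(i,cv2.COLOR_BGR2GRAY);c=cv2.HoughCircles(cv2.GaussianBlur(g,(5,5),1),cv2.HOUGH_GRADIENT,1,100,param1=80,param2=20,minRadius=55,maxRadius=100);print(c[0][:3] if c is not None else None)
"
```

```text
[ 0.49449667 -0.20732422  0.01170265] [-2.27799083  1.35679033  2.18260731] [0.1583902  1.00347751 0.01047556]
[[324.5 125.5  93.9]]
[[340.5 111.5  95. ]
 [438.5 277.5  93.8]
 [325.5 307.5  60.2]]
```

Nearly flat again. I'm releasing, then lifting straight up.

{"name": "move_arm", "arguments": {"motion": [[[0, 0, 0], [0, 0, 0], 0.4], [[0, 0, 0], [0, 0, 0], 0.4], [[0, 0, 0], [0, 0, 0], 0.4], [[0, 0, 0], [0, 0, 0], 0.4], [[0, 0, 0], [0, 0, 0], 0.4], [[0, 0, 0], [0, 0, 0], 0.4], [[0, 0, 0], [0, 0, 0], 0.4], [[0, 0, 0], [0, 0, 0], 0.4]]}}

```text
clock: 17.42
tool_pos: [0.4946, -0.2073, 0.012]
orientation: [-179.9, -0.1, -13.1]
force: [0.7, 0.6, 0.2]
opening: 0.0526
gripper_force: 0.0
```

{"name": "move_arm", "arguments": {"motion": [[[0, 0, -5], [0, 0, 0], 0.4], [[0, 0, -15], [0, 0, 0], 0.4], [[0, 0, -35], [0, 0, 0], 0.4], [[0, 0, -65], [0, 0, 0], 0.4], [[0, 0, -100], [0, 0, 0], 0.4], [[0, 0, -135], [0, 0, 0], 0.4], [[0, 0, -165], [0, 0, 0], 0.4], [[0, 0, -185], [0, 0, 0], 0.4], [[0, 0, -190], [0, 0, 0], 0.4], [[0, 0, -190], [0, 0, 0], 0.4]]}}

```text
clock: 18.25
tool_pos: [0.4953, -0.2076, 0.2048]
orientation: [-179.9, -0.3, -13.1]
force: [0.3, 0.5, 0.0]
opening: 0.0528
gripper_force: 0.0
```

```bash
python3 - <<'E'
from h import *
check('end')
import cv2
# wrist view from same height as w1 (tcp z ~.2): head top circle there vs now; full scene differences
from plant import ctrl
a=ctrl.snapshot('wrist')['color'];r=cv2.imread('pics/w1.png')
for i in(r,a):
    g=cv2.cvtColor(i,cv2.COLOR_BGR2GRAY);c=cv2.HoughCircles(cv2.GaussianBlur(g,(5,5),1),cv2.HOUGH_GRADIENT,1,60,param1=80,param2=18,minRadius=28,maxRadius=45);print(c[0][:3] if c is not None else None)
s=cv2.imread('pics/end_scene.png');b=S['scene']['color']
m=(np.abs(s.astype(int)-b).max(2)>40).astype(np.uint8)
N,l,st,c=cv2.connectedComponentsWithStats(m)
for i in range(1,N):
    if st[i,4]>15 and st[i,1]>150:print(st[i].tolist(),b[l==i].mean(0).round(),s[l==i].mean(0).round())
E
```

```text
[ 0.495267   -0.20762853  0.20481156] [-179.9   -0.3  -13.1] 0.05281470981622193 0.0
scene changed px 3081 (np.float64(421.90912041544954), np.float64(323.3041220382993), np.float64(21.44672190490165), np.float64(19.25968387074605))
top changed px 529 (np.float64(217.1984877126654), np.float64(269.2759924385633), np.float64(9.233390420542532), np.float64(16.41577605263153))
[[325.5 134.5  36.3]
 [151.5 320.5  40. ]
 [106.5 198.5  44.4]]
[[326.5 133.5  35.4]
 [ 94.5 194.5  44.4]
 [416.5 326.5  28.8]]
[479, 155, 24, 28, 229] [38. 38. 43.] [ 68.  93. 139.]
[527, 165, 9, 18, 60] [51. 59. 71.] [28. 25. 25.]
[500, 193, 140, 164, 10126] [ 46.  68. 114.] [ 52.  78. 130.]
[473, 202, 6, 5, 19] [171. 178. 188.] [110. 115. 122.]
[475, 215, 17, 11, 58] [60. 70. 84.] [ 97. 115. 138.]
[319, 219, 46, 26, 153] [135. 196. 225.] [ 81. 113. 144.]
[472, 220, 43, 26, 254] [38. 53. 84.] [ 60.  85. 137.]
[477, 250, 20, 15, 124] [ 63.  93. 157.] [ 43.  62. 101.]
[315, 262, 74, 57, 1934] [100. 124. 172.] [ 70.  86. 118.]
[351, 277, 114, 83, 3569] [ 78. 103. 158.] [ 57.  72. 106.]
[490, 293, 8, 6, 25] [ 63.  90. 149.] [47. 62. 96.]
[456, 306, 15, 22, 79] [173. 186. 201.] [118. 120. 124.]
[398, 340, 31, 23, 183] [240. 239. 246.] [165. 162. 175.]
[422, 355, 25, 15, 182] [243. 242. 248.] [150. 155. 168.]
[454, 356, 11, 4, 28] [167. 164. 176.] [235. 233. 241.]
```

```bash
python3 -c "
from plant import ctrl
print(ctrl.close_job())"
```

```text
the job is handed in; nothing more can be done
None
```

I handed the job in at about 18 s on the clock. One blow ejected the plug, which lies in the tray, and the mallet stands back where it started on its mat; I checked these by comparing camera images, and the hand-in returned no verdict.

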